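Pair the meeting-table hub with a marker tip

TASK

Pick up the square-barrelled marker and use its slim nose to press the round recessed button on the presentation hub fully home, keeping it in for about a second. Then take the marker out and lay it flat in the shallow wooden tray, setting it down rather than dropping it. Do not press the wide bar beside the round button, and leave the mug, the fat marker and the eraser alone.

Things in the scene. Friction and masses are not known exactly. Their poses are not given: they have to be found in the camera images.
- hub: Fixed presentation hub on the table: grey plastic box 100 mm deep (its x), 200 mm wide (its y), 100 mm high (z), screwed down. Origin at the centre of its underside; its +x axis points straight out of the upright aluminium control face, which lies 50 mm from the origin. The face has two recesses, both with centre 58 mm above the table: a round well at y = +45 mm and a wide rectangular one (56 x 24 mm) at y = -40 mm.
- pair_mouth (a point): Centre of the mouth of the round well, in the plane of the control face, 58 mm above the table; axes as the hub (x points out of the well). The well is 25 mm in diameter; the grey button in it lies 12 mm behind the mouth.
- pair_button (a joint): Travel of the round recessed push button (cap 23 mm across) into the hub along the hub's -x: 0 when out, 0.007 m fully home. A spring pushes it out again: about 1 N to start, 4 N fully home.
- power_bar (a joint): Travel of the wide grey bar (54 x 22 mm, its surface 12 mm behind the face) in the rectangular recess: 0 out, 0.007 m fully in, same spring. Not to be pressed.
- marker_grip (a point): Centre of the loose marker's barrel. The marker is 160 mm long, about 45 g: a white square barrel 18 x 18 mm in section and 110 mm long with a dark band at its tail end, then a grey nose 50 mm long, of which the last 22 mm is 8 mm in diameter. x points along the marker to its tip, z up while it lies flat. It starts lying flat on the table, centre 9 mm up.
- marker_tip (a point): The end of the marker's nose, on its axis, 105 mm along x from marker_grip.
- marker_tail (a point): The tail end of the marker, on its axis, 55 mm along -x from marker_grip.
- tray: Fixed open tray of light wood, 250 mm long (its x), 140 mm wide (its y), rim 16 mm high, walls and floor 4 mm thick. Origin at the centre of its underside, on the table.
- mug: White ceramic mug, 80 mm across, 95 mm high, loose; bystander. Origin at the centre of its underside.
- fat_marker: Thick round marker standing on end, 34 mm across, 120 mm high, loose; too fat for the well; bystander. Origin at the centre of its underside.
- eraser: Board eraser, 50 x 130 mm (x, y), 32 mm high, loose; bystander. Origin at the centre of its underside.
Not all that is in view belongs to the job. There is more than one size of the part that bears marker_grip; the job needs the smallest.

How it is judged:
By the outcome, as a careful person would: the job done as asked, in the order asked, and still so for the second after the job is handed in, with the robot touching nothing.
It also fails if it takes over 51 s, if anything falls off the work surface, if the arm or the gripper's body presses on something with over 40 N, if the wrist force passes 120 N, or if a joint passes its speed limit or range.

ROBOT

A 6-joint arm with a two-finger parallel gripper is mounted at the origin on the work surface. World frame = base frame: x ahead of the robot, y to its left, z up, the work surface at z = 0. Lengths are in m, angles in rad, forces in N, time in s.
With the tool pointing down it reaches from about 0.35 to 0.95 m from the base axis. Payload 17.4 kg.
Tool frame: the origin (TCP) lies midway between the tips of the shut fingers; the grasp point (between the pads) lies 19 mm behind it; z points along the fingers, y is the line along which they close (so a half turn about z gives the same grasp; the last joint's range is limited). The gripper opens to 93 mm and grips with 3 to 60 N. Pads are 15 mm wide; open, the fingers measure 128 mm over their backs; the gripper's body (75 mm by 188 mm) begins 65 mm behind the grasp point.
Start: joints at [1.198, 0.116, 1.442, -0, 1.584, -0.038], TCP at [0.222, 0.638, 0.219] pointing down, gripper open.
Joint ranges: [-2.83, 2.83], [-0.83, 2.19], [0.07, 2.5], [-1.14, 4.28], [0.01, 3], [-2.97, 2.97]. Speed limits (rad/s): [1.89, 1.89, 2.22, 3.14, 3.14, 3.14].

INTERFACE

Orientations are given as a rotation vector (axis times angle).
In Python, from workcell import r gives the robot as it stands. The module is installed in compiled form; this text tells all that it offers.
- The arm moves only by the tool send_rows, never from a script. Its argument "motion" is a list of rows, each a list of 7 numbers: the turn, a rotation vector about the tool's x, y, z in degrees, then the shift along the tool's x, y, z in cm, then the opening in per cent of the stroke, from 0 (shut) to 100 (fully open). A call has 1 to 8 rows; each row is the pose to reach, as a shift and turn from the pose commanded when the call began, along the tool's axes at that moment; what a row does not reach only later rows make up. A row lasts 1/8 s, in which the tool goes at most 62.5 mm and 10.7 degrees, less where a joint would pass 70% of its speed; a pose out of reach is approached as far as the arm can. A call with a gripper value outside its range is refused whole. The fingers move at their own pace and stop on an object; "squeeze" is the grip in N (left out, the last holds). Time passes only in rows, so rows that repeat a pose let the fingers close. It gives the time, the measured TCP pose, the force, the opening and the grip force at its end, in the units of the state.
- r.get_state(): the state, without advancing time (a new reading comes with each control period).
- r.grab_frame(name): name is "scene" or "top"; returns a dict with "color" (400x640x3 uint8, red, green, blue), "range_z" (400x640 float32, m along the optical axis (not along the pixel's ray), 0 where there is no reading), "K" (3x3 intrinsics, pixels), "R" (3x3) and "t" (3): a world point X has camera coordinates R X + t. Camera axes: x right, y down, z forward; pixel columns grow to the right and rows downward; lengths in m; the calibration is good to about 2 mm. A picture is of the moment at which its call begins.
- r.hand_in(): hands the job in; it is judged then, once.
The state is a dict: "t": time; "qpos": joint angles; "qd": joint speeds; "joint_torque": joint torques, N m; "eef_pos": TCP position; "tool_rot": TCP orientation; "ft_force": force on the tool from outside, world axes, zero at the start; "wrist_torque": the same for the moment, N m; "gripper_width": finger opening in m; "gripper_force": force on a finger pad.
Only numpy, scipy, OpenCV 4.12 (cv2) and the standard library are available. Lean on these libraries where they do the work, as an engineer would, in place of code of your own. Each camera call takes 0.05 s, during which the arm holds its last target. There are 200 camera calls.

## Working session

There is one attempt and no reset: what is moved stays moved. The work goes in short steps, Python scripts to look and compute and a tool call to move; the robot and the scene stay as the last step left them, time stands still between calls to the robot, and variables do not carry over. Pictures are saved under pics/ and viewed, at most 10 in all, crops included, and the job is handed in when it is done.

Besides the shell and the picture viewer there is one more tool, called as a command line: name --pt "numbers of a row" for each row, then --argument value for the rest. send_rows: Moves the arm, as the interface text tells. Its arguments: {"type":"object","properties":{"motion":{"type":"array"},"squeeze":{"type":"number"}},"required":["motion"]}

```bash
mkdir -p pics
python3 - <<'E'
from workcell import r
import cv2,numpy as np
for n in("top","scene"):
    f=r.grab_frame(n); np.savez(n+"0.npz",**f)
    cv2.imwrite(f"pics/{n}0.png",f["color"][:,:,::-1])
    print(n,f["K"],f["R"],f["t"])
s=r.get_state();print(s)
E
```

```text
top [[380.89015402   0.         317.46540021]
 [  0.         380.89015402 196.84283364]
 [  0.           0.           1.        ]] [[-0.00138859 -0.99999792 -0.00149317]
 [-0.99847245  0.00146895 -0.05523229]
 [ 0.05523436  0.00141419 -0.99847242]] [0.1015041  0.55646551 1.09262671]
scene [[376.58593822   0.         319.22330856]
 [  0.         376.58593822 199.41231808]
 [  0.           0.           1.        ]] [[-0.50454886  0.86338029  0.00221921]
 [ 0.7223121   0.42351561 -0.54671725]
 [-0.47296477 -0.2742426  -0.83731435]] [ 0.21114066 -0.42014206  1.60247671]
{'t': 0.1, 'qpos': array([ 1.19822115e+00,  1.16446335e-01,  1.44217030e+00, -6.83877391e-06,
        1.58398420e+00, -3.78144236e-02]), 'qd': array([ 0.00041351, -0.00010148, -0.00386513, -0.00026881, -0.00203698,
        0.00011595]), 'joint_torque': array([ 1.18060405e-03, -7.22888660e+01, -6.23861432e+01,  7.81178009e-02,
        2.27492134e-02, -6.68033454e-05]), 'eef_pos': array([0.22172503, 0.63736657, 0.21799088]), 'tool_rot': array([-5.23356012e-01, -3.09749122e+00,  1.55251933e-03]), 'ft_force': array([0.25885355, 0.63376534, 0.6508155 ]), 'wrist_torque': array([-0.02833741, -0.02787563,  0.02405663]), 'gripper_force': 0.0, 'gripper_width': 0.09317646556948175}
```

View pics/top0.png

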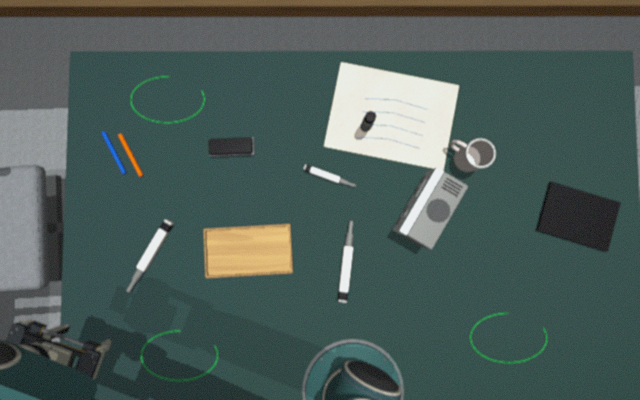

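View pics/scene0.png

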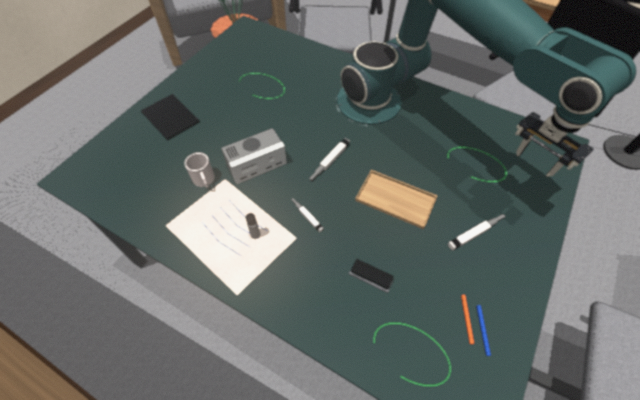

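Run:
```python
import cv2,numpy as np
a=np.load("top0.npz")["color"][150:260,290:480,::-1]; b=np.load("scene0.npz")["color"][110:240,180:340,::-1]
cv2.imwrite("pics/c1.png",cv2.resize(a,(760,440),interpolation=cv2.INTER_CUBIC))
cv2.imwrite("pics/c2.png",cv2.resize(b,None,fx=4.5,fy=4.5,interpolation=cv2.INTER_CUBIC))
```

```text
(no output)
```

View pics/c1.png

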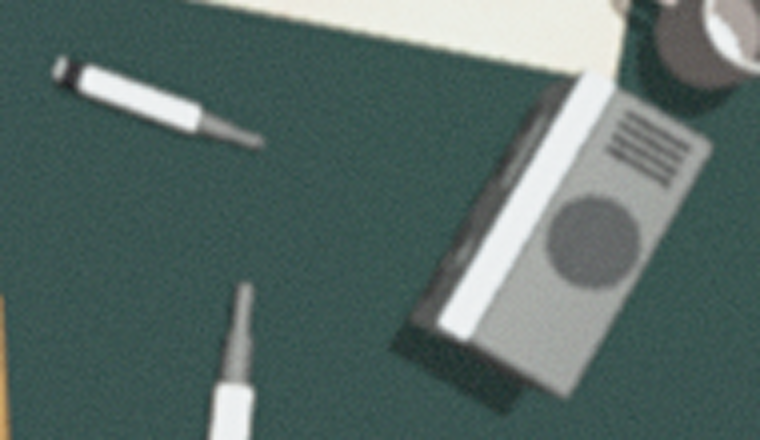

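View pics/c2.png

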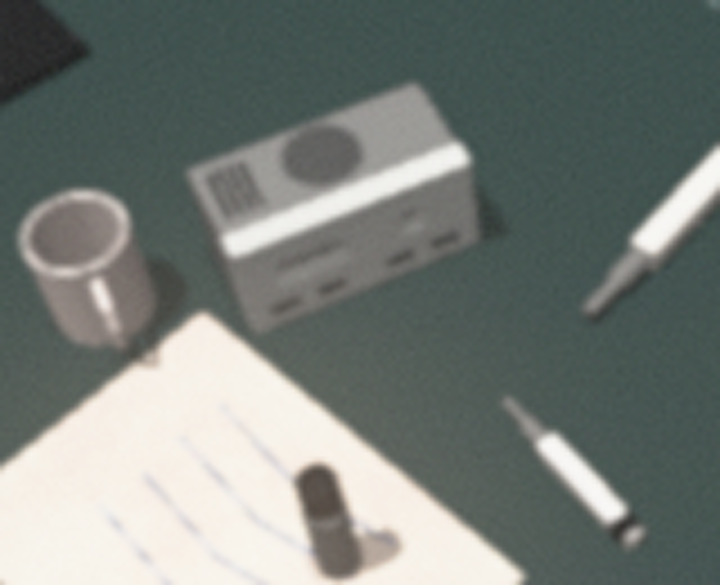

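```bash
cat > h.py <<'E'
import numpy as np
def ray(f,px,z):
    d=f["R"].T@(np.linalg.inv(f["K"])@[px[0],px[1],1]); c=-f["R"].T@f["t"]
    return c+d*(z-c[2])/d[2]
def rigid(M,P):
    M=np.array(M);P=np.array(P)[:,:2];m=M.mean(0);p=P.mean(0)
    H=(M-m).T@(P-p);th=np.arctan2(H[0,1]-H[1,0],H[0,0]+H[1,1])
    R=np.array([[np.cos(th),-np.sin(th)],[np.sin(th),np.cos(th)]]);t=p-R@m
    return R,t,th,np.linalg.norm(M@R.T+t-P,axis=1)
E
python3 - <<'E'
from h import *
T=np.load("top0.npz");S=np.load("scene0.npz")
T=dict(T);S=dict(S)
c1=lambda p:((p[0]+.5)/4-.5+290,(p[1]+.5)/4-.5+150)
c2=lambda p:((p[0]+.5)/4.5-.5+180,(p[1]+.5)/4.5-.5+110)
np.set_printoptions(precision=4,suppress=True)
print("table z check",[ (lambda u,v,f:(f["R"].T@(np.linalg.inv(f["K"])@[u,v,1]*f["range_z"][v,u]-f["t"])))(u,v,f) for u,v,f in((370,210,T),(250,100,T),(290,190,S),(445,208,T))])
hub=[(.05,.1),(.05,-.1),(-.05,-.1),(-.05,.1)]
for n,f,c,cor,mk in(("T",T,c1,[(440,328),(587,68),(712,145),(568,398)],[(57,69),(264,144)]),("S",S,c2,[(470,157),(228,250),(188,172),(418,84)],[(632,538),(507,400)])):
    R,t,th,e=rigid(hub,[ray(f,c(p),.1) for p in cor]);print(n,"hub",t,th,e,"mouth",R@[.05,.045]+t)
    a,b=[ray(f,c(p),z) for p,z in zip(mk,(.009,.009))]
    d=b-a;L=np.hypot(*d[:2]);print("marker",a,b,L,np.arctan2(d[1],d[0]),"grip",a+d/L*.055)
R,t,th,e=rigid([(-.125,-.07),(.125,-.07),(.125,.07),(-.125,.07)],[ray(T,p,.016) for p in((291.5,224.5),(204,228.5),(206,277.5),(292.5,272.5))][::1]);print("tray",t,th,e)
E
```

```text
table z check [array([ 0.5184, -0.0538,  0.0008]), array([0.8468, 0.3015, 0.0039]), array([ 0.5582, -0.0396,  0.    ]), array([ 0.5215, -0.2411,  0.1005])]
T hub [ 0.5211 -0.2115] 1.040405532147847 [0.002  0.0014 0.0022 0.0024] mouth [ 0.5076 -0.1456]
marker [0.6452 0.1405 0.009 ] [ 0.5897 -0.0112  0.009 ] 0.16153199401271645 -1.9216111538745366 grip [0.6263 0.0889 0.009 ]
S hub [ 0.5216 -0.2131] 1.0224462180610034 [0.0044 0.0066 0.0057 0.0054] mouth [ 0.5093 -0.147 ]
marker [0.6457 0.136  0.009 ] [ 0.5895 -0.0093  0.009 ] 0.15581186975096703 -1.9397413927352047 grip [0.6259 0.0847 0.009 ]
tray [0.4013 0.2999] 1.6184287724989588 [0.0025 0.0013 0.0007 0.0018]
```

```bash
cat >> h.py <<'E'
from scipy.spatial.transform import Rotation as Ro
def go(pos,yaw):
    """turn (deg) and shift (cm) in tool axes to TCP pos, pointing down, tool x at yaw"""
    from workcell import r
    s=r.get_state();R0=Ro.from_rotvec(s["tool_rot"])
    c,n=np.cos(yaw),np.sin(yaw);R1=Ro.from_matrix(np.array([[c,n,0],[n,-c,0],[0,0,-1]]))
    print(s["t"],s["eef_pos"].round(4),"turn",np.degrees((R0.inv()*R1).as_rotvec()).round(2),"shift",(R0.inv().apply(np.array(pos)-s["eef_pos"])*100).round(2))
E
python3 - <<'E'
from h import *
import cv2
T=dict(np.load("top0.npz"))
v,u=np.mgrid[:400,:640];z=T["range_z"]
P=(np.stack([u,v,0*u+1],-1)@np.linalg.inv(T["K"]).T*z[...,None]-T["t"])@T["R"]
m=(z>0)&(abs(P[...,2]-.1)<.008)&(u>390)&(u<475)&(v>160)&(v<255)
n,l,st,_=cv2.connectedComponentsWithStats(m.astype(np.uint8));k=1+st[1:,4].argmax()
m=l==k;print(st[k],cv2.minAreaRect(P[m][:,:2].astype(np.float32)),P[m].mean(0),np.degrees(1.04))
C=np.cov(P[m][:,:2].T);w,V=np.linalg.eigh(C);print(V[:,0],np.degrees(np.arctan2(V[1,0],V[0,0])),np.sqrt(w*12))
go([.626,.087,.15],1.21)
E
```

```text
[ 399  167   69   82 2764] ((0.5227182507514954, -0.2116333544254303), (0.10094355791807175, 0.19979563355445862), 59.0517692565918) [ 0.52241082 -0.21031171  0.09961603] 59.58761069360562
[-0.51539571 -0.85695231] -121.02390871457541 [0.10013002 0.19943968]
0.1 [0.2217 0.6374 0.218 ] turn [-5.000e-02  4.000e-02  9.149e+01] shift [-56.27 -38.69   6.84]
```

send_rows --pt "0 0 10 -7 -4.8 0 100" --pt "0 0 20 -14 -9.7 0 100" --pt "0 0 30 -21 -14.5 1 100" --pt "0 0 40 -28 -19.3 2 100" --pt "0 0 50 -35 -24.2 3 100" --pt "0 0 60 -42 -29 4 100" --pt "0 0 70 -49 -34 5 100" --pt "0 0 80 -56.3 -38.7 6.8 100"

```text
t: 1.1
eef_pos: [0.5166, 0.234, 0.1777]
tool_rot: [2.398, 2.03, 0.001]
ft_force: [-0.6, 0.4, -0.3]
gripper_width: 0.0928
gripper_force: 0.0
```

Run:
```python
from h import *
go([.626,.087,.08],1.21)
```

```text
1.1 [0.5166 0.234  0.1777] turn [ 1.000e-02 -1.000e-02  1.116e+01] shift [-12.7   13.22   9.77]
```

send_rows --pt "0 0 6 -4 4 2 100" --pt "0 0 11 -8 8 5 100" --pt "0 0 11 -12.7 13.2 9.8 100" --pt "0 0 11 -12.7 13.2 9.8 100" --pt "0 0 11 -12.7 13.2 9.8 100"

```text
t: 1.72
eef_pos: [0.6255, 0.0889, 0.0787]
tool_rot: [-2.576, -1.795, 0.003]
ft_force: [0.1, 0.3, 0.3]
gripper_width: 0.0926
gripper_force: 0.0
```

Run:
```python
from h import *
go([.626,.087,.002],1.21)
from workcell import r
import cv2
f=r.grab_frame("scene")
cv2.imwrite("pics/s1.png",cv2.resize(f["color"][140:260,220:380,::-1],(800,600),interpolation=cv2.INTER_CUBIC))
```

```text
1.725 [0.6255 0.0889 0.0787] turn [-0.12  0.05  0.42] shift [-0.15  0.13  7.67]
```

View pics/s1.png

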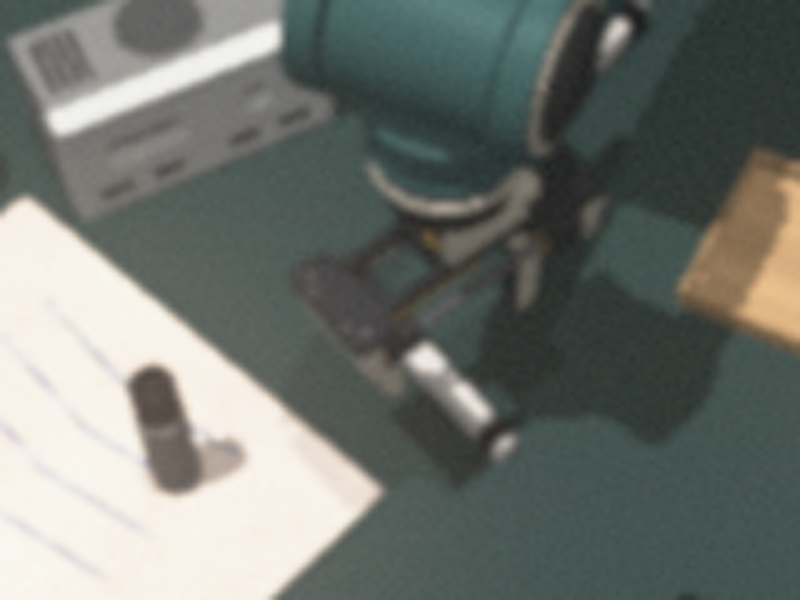

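The marker's barrel (430,400 in the crop) lies between the open fingers and parallel to the pads; I descend and grip.

send_rows --pt "0 0 0.4 -0.1 0.1 3.5 100" --pt "0 0 0.4 -0.1 0.1 6 100" --pt "0 0 0.4 -0.1 0.1 7.5 100" --pt "0 0 0.4 -0.1 0.1 7.6 100" --pt "0 0 0.4 -0.1 0.1 7.6 40" --pt "0 0 0.4 -0.1 0.1 7.6 5" --pt "0 0 0.4 -0.1 0.1 7.6 5" --pt "0 0 0.4 -0.1 0.1 7.6 5" --squeeze 30

```text
t: 2.78
eef_pos: [0.6265, 0.0881, 0.0041]
tool_rot: [2.583, 1.789, 0.0]
ft_force: [0.3, -0.4, -0.3]
gripper_width: 0.0579
gripper_force: 0.0
```

send_rows --pt "0 0 0 0 0 0 5" --pt "0 0 0 0 0 0 5" --pt "0 0 0 0 0 0 5" --pt "0 0 0 0 0 0 5"

```text
t: 3.28
eef_pos: [0.6264, 0.0882, 0.0038]
tool_rot: [-2.582, -1.789, 0.0]
ft_force: [2.3, -0.2, 0.5]
gripper_width: 0.0178
gripper_force: 26.3
```

send_rows --pt "0 0 0 0 0 -1 5" --pt "0 0 0 0 0 -2.5 5" --pt "0 0 0 0 0 -4.5 5" --pt "0 0 0 0 0 -5 5" --pt "0 0 0 0 0 -5 5"

```text
t: 3.9
eef_pos: [0.6266, 0.0882, 0.0545]
tool_rot: [2.582, 1.789, 0.001]
ft_force: [-0.9, 0.2, -1.2]
gripper_width: 0.0176
gripper_force: 30.0
```

Run:
```python
from h import *
go([.5825,-.0202,.053],1.037)
```

```text
3.9 [0.6266 0.0882 0.0545] turn [ 0.05 -0.03 10.  ] shift [-11.7   -0.32   0.14]
```

send_rows --pt "0 0 3 -3 0 0 5" --pt "0 0 6 -6 -0.1 0.1 5" --pt "0 0 10 -9 -0.2 0.1 5" --pt "0 0 10 -11.7 -0.3 0.1 5" --pt "0 0 10 -11.7 -0.3 0.1 5" --pt "0 0 10 -11.7 -0.3 0.1 5"

```text
t: 4.65
eef_pos: [0.5824, -0.02, 0.0525]
tool_rot: [-2.728, -1.557, 0.0]
ft_force: [-0.3, -0.2, 0.7]
gripper_width: 0.0176
gripper_force: 30.0
```

Run:
```python
from h import *
from workcell import r
import cv2
go([.5825,-.0202,.053],1.037)
F=[]
for n,(a,b,c,d) in (("scene",(120,220,220,345)),("top",(160,260,300,425))):
    f=r.grab_frame(n);np.savez(n+"1.npz",**f)
    F.append(cv2.resize(f["color"][a:b,c:d,::-1],(500,400),interpolation=cv2.INTER_CUBIC))
cv2.imwrite("pics/s2.png",cv2.resize(F[0],(750,600)));cv2.imwrite("pics/t2.png",cv2.resize(F[1],(750,600)))
```

```text
4.65 [ 0.5824 -0.02    0.0525] turn [-0.03  0.   -0.01] shift [-0.02  0.02 -0.05]
```

View pics/s2.png

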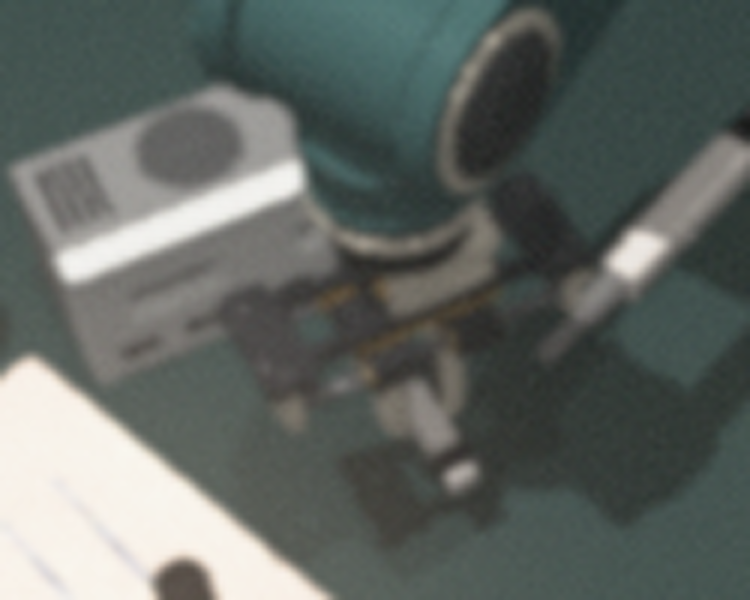

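View pics/t2.png

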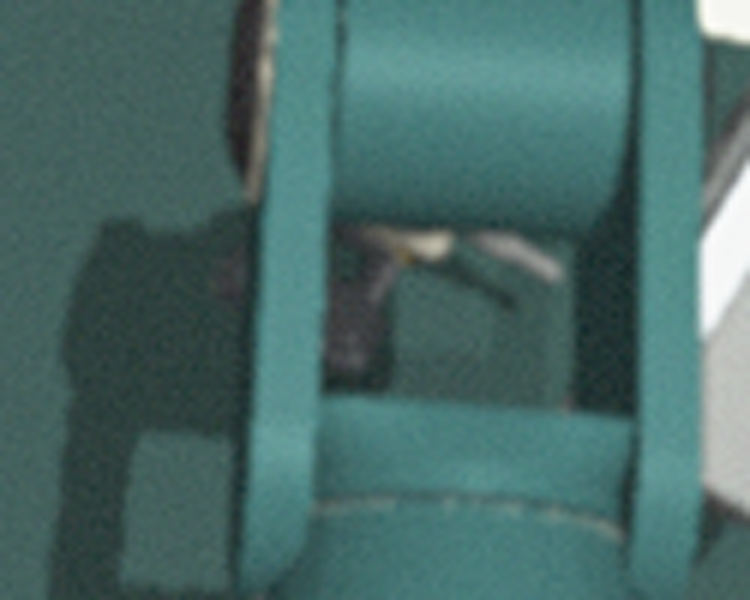

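Run:
```python
from h import *
T=dict(np.load("top1.npz"));S=dict(np.load("scene1.npz"))
q=lambda p,o:((p[0]+.5)/6-.5+o[0],(p[1]+.5)/6-.5+o[1])
u=np.array([.509,.861]);l=np.array([-.861,.509]);m=np.array([.5087,-.145])
for n,f,p,o,z in(("tip",T,(562,274),(300,160),.0575),("tailtop",S,(458,468),(220,120),.0575),("tailband",S,(448,455),(220,120),.066)):
    w=ray(f,q(p,o),z);d=w[:2]-m;print(n,w,"out",d@u,"lat",d@l)
for p in((455,463),(425,410)):
    a=q(p,(220,120));v,c=int(round(a[1])),int(round(a[0]));X=S["R"].T@(np.linalg.inv(S["K"])@[c,v,1]*S["range_z"][v,c]-S["t"]);print(X,(X[:2]-m)@u,(X[:2]-m)@l)
```

```text
tip [ 0.53044383 -0.11109039  0.0575    ] out 0.04026378419103544 lat -0.0014614500818519761
tailtop [0.60570021 0.01875024 0.0575    ] out 0.19036206169408676 lat -0.0001683113270744322
tailband [0.60571364 0.01268285 0.066     ] out 0.18514487628658746 lat -0.003268174753825214
[0.61074647 0.01893432 0.06775805] 0.19308910483201844 -0.004419436177283697
[ 0.59009337 -0.01385688  0.07068934] 0.1543434476865822 -0.00332784585267269
```

send_rows --pt "0 0 0 -1.5 -0.1 0 5" --pt "0 0 0 -3 -0.1 0 5" --pt "0 0 0 -4 -0.1 0 5" --pt "0 0 0 -4.6 -0.1 0 5" --pt "0 0 0 -4.8 -0.1 0 5" --pt "0 0 0 -4.8 -0.1 0 5"

```text
t: 5.5
eef_pos: [0.5572, -0.0611, 0.0529]
tool_rot: [2.729, 1.557, 0.0]
ft_force: [0.0, 0.2, -0.0]
gripper_width: 0.0176
gripper_force: 30.0
```

send_rows --pt "0 0 0 -0.2 0 0 5" --pt "0 0 0 -0.4 0 0 5" --pt "0 0 0 -0.6 0 0 5" --pt "0 0 0 -0.8 0 0 5" --pt "0 0 0 -0.8 0 0 5" --pt "0 0 0 -0.8 0 0 5"

```text
t: 6.25
eef_pos: [0.5531, -0.0679, 0.0529]
tool_rot: [-2.729, -1.557, -0.0]
ft_force: [0.5, 2.0, -0.3]
gripper_width: 0.0181
gripper_force: 30.0
```

send_rows --pt "0 0 0 -0.1 0 0 5" --pt "0 0 0 -0.2 0 0 5" --pt "0 0 0 -0.2 0 0 5"

```text
t: 6.62
eef_pos: [0.5521, -0.0697, 0.0529]
tool_rot: [-2.729, -1.557, -0.0]
ft_force: [1.7, 2.2, 0.7]
gripper_width: 0.0178
gripper_force: 30.0
```

send_rows --pt "0 0 0 -0.1 0 0 5" --pt "0 0 0 -0.2 0 0 5" --pt "0 0 0 -0.2 0 0 5"

```text
t: 7.0
eef_pos: [0.5511, -0.0715, 0.0529]
tool_rot: [-2.729, -1.557, -0.0]
ft_force: [2.0, 4.2, -0.3]
gripper_width: 0.0178
gripper_force: 30.0
```

send_rows --pt "0 0 0 -0.1 0 0 5" --pt "0 0 0 -0.1 0 0 5"

```text
t: 7.25
eef_pos: [0.5508, -0.0719, 0.053]
tool_rot: [-2.728, -1.557, -0.002]
ft_force: [3.2, 6.3, -0.9]
gripper_width: 0.0182
gripper_force: 30.0
```

send_rows --pt "0 0 0 -0.1 0 0 5" --pt "0 0 0 -0.1 0 0 5" --pt "0 0 0 -0.1 0 0 5" --pt "0 0 0 -0.1 0 0 5" --pt "0 0 0 -0.1 0 0 5" --pt "0 0 0 -0.1 0 0 5" --pt "0 0 0 -0.1 0 0 5" --pt "0 0 0 -0.1 0 0 5"

```text
t: 8.25
eef_pos: [0.5507, -0.0721, 0.0532]
tool_rot: [-2.728, -1.557, -0.004]
ft_force: [6.6, 11.6, 0.1]
gripper_width: 0.0179
gripper_force: 30.0
```

send_rows --pt "0 0 0 0 0 0 5" --pt "0 0 0 0 0 0 5"

```text
t: 8.5
eef_pos: [0.5507, -0.0721, 0.0532]
tool_rot: [-2.728, -1.557, -0.004]
ft_force: [6.6, 11.4, -0.8]
gripper_width: 0.0178
gripper_force: 30.0
```

Force rose to 13 N against the stop: fully home, held over 1 s. Withdraw.

send_rows --pt "0 0 0 0.5 0 0 5" --pt "0 0 0 1.5 0 0 5" --pt "0 0 0 3 0 0 5" --pt "0 0 0 5 0 0 5" --pt "0 0 0 8 0 0 5" --pt "0 0 0 10 0 -2 5" --pt "0 0 0 12 0 -5 5" --pt "0 0 0 12 0 -5 5"

```text
t: 9.5
eef_pos: [0.6128, 0.032, 0.105]
tool_rot: [2.726, 1.559, 0.005]
ft_force: [-0.3, 0.3, 0.0]
gripper_width: 0.0178
gripper_force: 30.0
```

Run:
```python
from h import *
# grip point 25 mm tailward of marker middle: marker spans -0.105..+0.055 along tool x
yaw=1.618; c=np.array([.4013,.2999])+.025*np.array([np.cos(yaw),np.sin(yaw)])
go([*c,.10],yaw)
```

```text
9.5 [0.6128 0.032  0.105 ] turn [  0.19  -0.05 -33.19] shift [ 14.44 -33.19   0.43]
```

send_rows --pt "0 0 -5 2.2 -5 0 5" --pt "0 0 -10 4.4 -10 0 5" --pt "0 0 -16 6.6 -15 0 5" --pt "0 0 -22 8.8 -20 0 5" --pt "0 0 -28 11 -25 0 5" --pt "0 0 -33.2 13 -30 0 5" --pt "0 0 -33.2 14.4 -33.2 0.4 5" --pt "0 0 -33.2 14.4 -33.2 0.4 5"

```text
t: 10.5
eef_pos: [0.3969, 0.3244, 0.0977]
tool_rot: [-2.167, -2.275, 0.002]
ft_force: [0.9, -0.2, -0.6]
gripper_width: 0.0176
gripper_force: 30.0
```

Run:
```python
from h import *
from workcell import r
import cv2
yaw=1.618; c=np.array([.4013,.2999])+.025*np.array([np.cos(yaw),np.sin(yaw)])
go([*c,.008],yaw)
f=r.grab_frame("scene")
cv2.imwrite("pics/s3.png",cv2.resize(f["color"][120:270,310:510,::-1],(800,600),interpolation=cv2.INTER_CUBIC))
```

```text
10.5 [0.3969 0.3244 0.0977] turn [-0.07  0.04  0.08] shift [0.04 0.34 8.97]
```

View pics/s3.png

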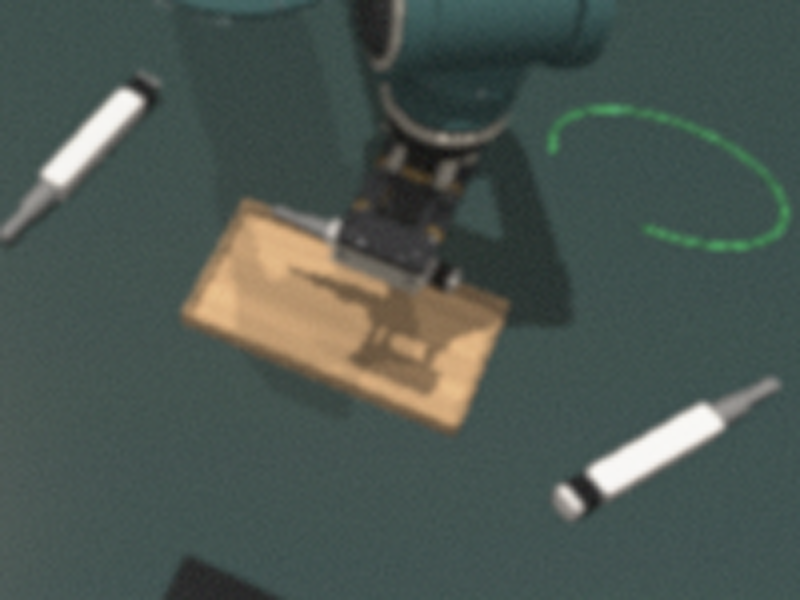

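The marker is held level above the tray (nose 280,210; tail 455,280 in the crop), parallel to its long side.

send_rows --pt "0 0 0 0 0.3 3 5" --pt "0 0 0 0 0.3 6 5" --pt "0 0 0 0 0.3 8 5" --pt "0 0 0 0 0.3 8.6 5" --pt "0 0 0 0 0.3 8.7 5" --pt "0 0 0 0 0.3 8.8 5" --pt "0 0 0 0 0.3 8.8 5" --pt "0 0 0 0 0.3 8.8 5"

```text
t: 11.55
eef_pos: [0.4017, 0.3233, 0.0112]
tool_rot: [2.17, 2.272, 0.001]
ft_force: [-0.3, 0.2, -0.3]
gripper_width: 0.0177
gripper_force: 30.0
```

send_rows --pt "0 0 0 0 0 0.1 5" --pt "0 0 0 0 0 0.1 5"

```text
t: 11.8
eef_pos: [0.4015, 0.3232, 0.0098]
tool_rot: [-2.17, -2.272, 0.0]
ft_force: [-0.1, 0.4, 0.1]
gripper_width: 0.0177
gripper_force: 30.0
```

send_rows --pt "0 0 0 0 0 0.1 5" --pt "0 0 0 0 0 0.15 5" --pt "0 0 0 0 0 0.15 5"

```text
t: 12.18
eef_pos: [0.4015, 0.3231, 0.0082]
tool_rot: [-2.17, -2.272, 0.0]
ft_force: [0.8, -0.1, 0.8]
gripper_width: 0.0177
gripper_force: 30.0
```

send_rows --pt "0 0 0 0 0 0.05 5" --pt "0 0 0 0 0 0.05 5"

```text
t: 12.42
eef_pos: [0.4015, 0.3232, 0.0078]
tool_rot: [2.17, 2.272, -0.0]
ft_force: [-0.2, 0.1, -0.6]
gripper_width: 0.0179
gripper_force: 30.0
```

send_rows --pt "0 0 0 0 0 0.05 5" --pt "0 0 0 0 0 0.1 5" --pt "0 0 0 0 0 0.1 5"

```text
t: 12.8
eef_pos: [0.4016, 0.3232, 0.0078]
tool_rot: [2.17, 2.272, 0.0]
ft_force: [-5.7, -3.2, 13.3]
gripper_width: 0.0178
gripper_force: 30.0
```

Contact with the tray floor; release gently and rise.

send_rows --pt "0 0 0 0 0 -0.05 5" --pt "0 0 0 0 0 -0.05 25" --pt "0 0 0 0 0 -0.05 40" --pt "0 0 0 0 0 -0.05 40" --pt "0 0 0 0 0 -0.05 40" --pt "0 0 0 0 0 -0.05 40"

```text
t: 13.55
eef_pos: [0.4015, 0.3232, 0.0073]
tool_rot: [-2.17, -2.272, 0.0]
ft_force: [-0.3, -0.7, 0.0]
gripper_width: 0.0373
gripper_force: 0.0
```

send_rows --pt "0 0 0 0 0 -0.5 40" --pt "0 0 0 0 0 -2 40" --pt "0 0 0 0 0 -5 40" --pt "0 0 0 0 0 -10 40" --pt "0 0 0 0 0 -15 40" --pt "0 0 0 0 -5 -18 40" --pt "0 0 0 0 -10 -18 40" --pt "0 0 0 0 -10 -18 40"

```text
t: 14.55
eef_pos: [0.2998, 0.3187, 0.1893]
tool_rot: [-2.168, -2.274, -0.005]
ft_force: [-0.6, 0.6, -0.0]
gripper_width: 0.0371
gripper_force: 0.0
```

Run:
```python
from workcell import r
import cv2
f=r.grab_frame("scene")
cv2.imwrite("pics/s4.png",cv2.resize(f["color"][90:290,170:490,::-1],(800,500),interpolation=cv2.INTER_CUBIC))
```

```text
(no output)
```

View pics/s4.png

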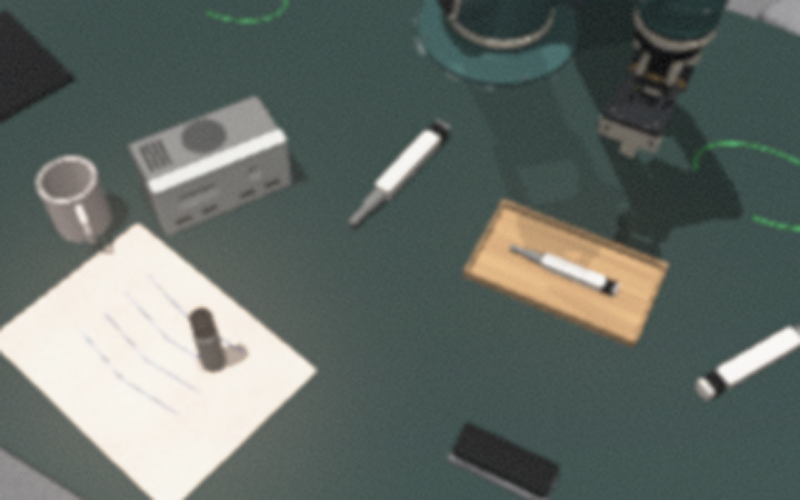

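The marker lies flat inside the tray (nose 515,250; tail 615,290); mug, fat marker and eraser stand where they were, and the arm is clear.

```bash
python3 -c "
from workcell import r
print(r.hand_in())"
```

```text
the job is handed in; nothing more can be done
None
```

The round button was pressed to its stop (about 13 N) and held for just over a second. The marker was then set down flat in the tray, the bystanders were left untouched, and the job was handed in at about 14.6 s of the 51 s allowed.

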